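# Vent a pressure pan: undo the vent's lock nut, press the vent pin

## Task

The pressure pan has cooled and its last pressure must be let out before the lid may be opened. Unscrew the tiny knurled brass lock nut on the vent valve in the middle of the lid as far as it will go (it stays on the pin), then press the freed pin tip with the fingers, gently, until you feel it stop on its seat, keep it pressed lightly against that stop for two seconds, and let it spring back up. Do not wrench the valve sideways, and leave the things round the pan where they are.

Things in the scene. Friction and masses are not known exactly. Their poses are not given: they have to be found in the camera images.
- pressure_pan: Low steel pressure pan, lid on, 211 mm wide, fixed firmly on a cork trivet 8 to 16 mm thick. Origin on its axis, 16 mm below the pan's own underside; z up, y to its left handle (black loop handles along y, 155 mm out, under 88 mm high). Lid a shallow dome, its middle at z = 97 mm with the vent valve. The small safety valve with a red pin at (52, -26) mm, z = 101 mm, is not the vent.
- vent_valve: Steel body of the vent valve in a black silicone seal (41 mm wide, to 2 mm above the origin). Origin on its axis at z = 98 mm of the pan, 90 to 98 mm above the worktop; z up. 26 mm hexagon flange to 5 mm above the origin, then a 10.4 mm neck to 16 mm. Valve, pin and nut rock elastically about the origin (1.6 N m/rad, about 3 N per mm at the nut); beyond 0.2 rad counts as wrenched.
- nut_centre (a point): Centre of the knurled brass lock nut, round, 15 mm in diameter, 10 mm high, on the valve's axis. Screwed down, its underside sits on the neck (centre 21 mm above the valve's origin); wholly unscrewed it is 10 mm higher. Fingertips may reach up to 8 mm below the underside of the screwed-down nut, beside the neck.
- lock_nut (a joint): Turn of the nut on the pin, rad: 0 = screwed down on the neck; grows turned anticlockwise seen from above (unscrewing); 4.7 = stop at the top, where it stays captive. Coarse thread: it rises 2.1 mm per rad. Turning takes about 0.05 N m (grip 15 to 30 N); it stays where it is left. Starts at 0 to 0.7.
- pin_top (a point): Top of the vent pin, on the valve's axis: a steel tip 8 mm in diameter on the 6 mm brass pin. Up, it is 40.5 mm above the valve's origin (130 to 139 mm above the worktop): 14.5 mm above the nut's upper face while that is screwed down, 4.5 mm above it when wholly unscrewed.
- pin_tip: The steel tip of the vent pin, a disc 8 mm in diameter and 2.5 mm high; origin at its underside on the axis, 2.5 mm under point pin_top.
- vent_pin (a joint): How far the pin is pressed, m: 0 = up, closed. Its spring pushes up with 2 N at 0, plus 0.2 N per mm. Fully down, its foot meets the hard seat in the core, 3 to 9 mm down: this differs from valve to valve and is only felt, as a steep rise of force. Press on the seat with 2 to 5 N more than the spring; over 10 N on the tip damages it. The pin goes down only as far as the nut was unscrewed.
- salt_shaker: Bystander, loose: glass salt shaker with a grey cap, 44 mm in diameter, 90 mm high, behind the pan on the right. Origin: centre of its underside.
- spice_jar: Bystander, loose: glass spice jar with a green cap, 46 mm in diameter, 106 mm high, behind the pan on the left. Origin: centre of its underside.
- tomato_tin: Bystander, loose: small tin, 75 mm in diameter, 58 mm high, to the right of the pan. Origin: centre of its underside.
- valve_core: The valve's core, fixed inside the neck and out of sight; it carries the seat that the pin's foot meets when the pin is fully down. Origin at the valve's origin (not at the seat). The nut rides on the pin and, screwed down, sits on the neck, which locks the pin up.

How it is judged:
By the outcome, as a careful person would: the job done as asked, in the order asked, and still so for the second after the job is handed in, with the robot touching nothing.
It also fails if it takes over 66 s, if anything falls off the work surface, if the arm or the gripper's body presses on something with over 40 N, if the wrist force passes 120 N, or if a joint passes its speed limit or range.

## Robot

A 6-joint arm with a two-finger parallel gripper is mounted at the origin on a cart in front of the work surface, level with it; the furniture and walls round the work are solid. World frame = base frame: x ahead of the robot, y to its left, z up, the work surface at z = 0. Lengths are in m, angles in rad, forces in N, time in s.
With the tool pointing down it reaches from about 0.35 to 0.85 m from the base axis. Payload 8.1 kg.
Tool frame: the origin (TCP) lies at the centre of the arm's flange, where the gripper is bolted on; the fingertips stand 186 mm ahead of it and the grasp point (between the pads) lies 167 mm ahead of it (robot.grasp_offset is the distance from the TCP to the grasp point, in m); z points along the fingers, y is the line along which they close (so a half turn about z gives the same grasp; the last joint's range is limited). The gripper opens to 93 mm and grips with 3 to 60 N. Pads are 15 mm wide; open, the fingers measure 128 mm over their backs; the gripper's body (75 mm by 188 mm) begins 65 mm behind the grasp point.
Start: joints at [1.208, 0.13, 1.488, -0, 1.523, -0.085], TCP at [0.165, 0.577, 0.405] pointing down, gripper open.
Joint ranges: [-2.96, 2.96], [-0.89, 2.26], [0.02, 2.5], [-1.34, 4.48], [0, 2.73], [-2.66, 2.66]. Speed limits (rad/s): [2.39, 2.39, 2.79, 3.14, 3.14, 3.14].

## Interface

Orientations are given as a rotation vector (axis times angle).
In Python, from plant import robot gives the robot as it stands.
- The arm moves only by the tool drive_tool, never from a script. Its argument "moves" is one flat list of numbers, 7 for each row, row after row: the finger opening in mm, from 0 to 93, then the shift along the tool's x, y, z in mm, then the turn, a rotation vector about the tool's x, y, z in degrees. A call has 1 to 8 rows; each row shifts and turns the commanded pose from where the row before left it, along the tool's axes as they then stand; what a row does not reach is not made up. A row lasts 1/10 s, in which the tool goes at most 50 mm and 8.59 degrees, less where a joint would pass 70% of its speed; a pose out of reach is approached as far as the arm can. A call is refused whole if a number of a shift passes 50 or a number of a turn 8.59, either way. A call with a gripper value outside its range is refused whole. The fingers move at their own pace and stop on an object; "grip_force" is the grip in N (left out, the last holds). Time passes only in rows, so rows that do not move let the fingers close. It gives the time, the measured TCP pose, the force, the opening and the grip force at its end, in the units of the state.
- robot.read_state(): the state, without advancing time (a new reading comes with each control period).
- robot.read_camera(name): name is "side" or "top" or "wrist"; returns a dict with "color" (384x512x3 uint8, red, green, blue), "depth" (384x512 float32, m along the optical axis (not along the pixel's ray), 0 where there is no reading), "mtx" (3x3 intrinsics, pixels), "dist_coeffs" ([k1, k2, p1, p2, k3] as OpenCV has them; the pictures are not rectified), "R" (3x3) and "t" (3): a world point X has camera coordinates R X + t. Camera axes: x right, y down, z forward; pixel columns grow to the right and rows downward; lengths in m; the calibration is good to about 2 mm. A picture is of the moment at which its call begins.
- robot.close_job(): hands the job in; it is judged then, once.
The state is a dict: "t": time; "q": joint angles; "dq": joint speeds; "joint_torque": joint torques, N m; "tool_pos": TCP position; "orientation": TCP orientation; "force": force on the tool from outside, world axes, zero at the start; "wrist_torque": the same for the moment, N m; "opening": finger opening in m; "gripper_force": force on a finger pad.
Only numpy, scipy, OpenCV 4.12 (cv2) and the standard library are available. Lean on these libraries where they do the work, as an engineer would, in place of code of your own. Each camera call takes 0.05 s, during which the arm holds its last target. There are 200 camera calls.

## Working session

There is one attempt and no reset: what is moved stays moved. The work goes in short steps, Python scripts to look and compute and a tool call to move; the robot and the scene stay as the last step left them, time stands still between calls to the robot, and variables do not carry over. Pictures are saved under pics/ and viewed, at most 10 in all, crops included, and the job is handed in when it is done.

Besides the shell and the picture viewer there is one more tool, called after "Request:" as a command line: name --argument value ..., lists and objects as JSON in quotes. drive_tool: Moves the arm, as the interface text tells. Its arguments: {"type":"object","properties":{"moves":{"type":"array","items":{"type":"number"}},"grip_force":{"type":"number"}},"required":["moves"]}

```bash
ls; mkdir -p pics; python3 - <<'E'
from plant import robot
import cv2,numpy as np
print(robot.read_state(), robot.grasp_offset)
ims=[]
for n in ("side","top","wrist"):
    c=robot.read_camera(n); np.savez(f"pics/{n}0.npz",**c)
    print(n,c["mtx"].round(1).tolist(),c["R"].round(3).tolist(),c["t"].round(3).tolist(),c["dist_coeffs"])
    ims.append(c["color"][:,:,::-1])
z=np.vstack([np.hstack(ims[:2]),np.hstack([ims[2],ims[2]*0])])
cv2.imwrite("pics/a.png",cv2.resize(z,(800,600),interpolation=cv2.INTER_AREA))
E
```

```text
pics
{'t': 0.0, 'q': array([ 1.20759485e+00,  1.31124889e-01,  1.48927859e+00, -3.49774219e-05,
        1.52297092e+00, -8.54041342e-02]), 'dq': array([-0.00045747, -0.00163303,  0.00169864, -0.00063261,  0.00134881,
       -0.00034391]), 'joint_torque': array([-6.76859963e-04, -5.59847438e+01, -4.91751802e+01,  7.65528157e-02,
        3.57998209e-02, -1.28713727e-04]), 'tool_pos': array([0.16444897, 0.57678692, 0.40370918]), 'orientation': array([-4.34908321e-01, -3.11097665e+00,  2.74053560e-03]), 'force': array([-0.72049732, -0.79301551, -0.50779913]), 'wrist_torque': array([-3.40460232e-05, -4.55510438e-02,  2.93227025e-02]), 'gripper_force': 0.0, 'opening': 0.09292033159229417} 0.1673
side [[352.0, 0.0, 249.7], [0.0, 352.0, 186.4], [0.0, 0.0, 1.0]] [[-1.0, 0.028, 0.011], [0.01, 0.656, -0.754], [-0.028, -0.754, -0.656]] [0.542, 0.048, 1.242] [-0.02885331  0.          0.          0.          0.        ]
top [[421.7, 0.0, 257.5], [0.0, 421.7, 187.6], [0.0, 0.0, 1.0]] [[-0.016, -1.0, -0.006], [-0.995, 0.016, -0.102], [0.102, 0.004, -0.995]] [0.043, 0.573, 1.106] [-0.02224158  0.          0.          0.          0.        ]
wrist [[279.0, 0.0, 256.4], [0.0, 279.0, 192.8], [0.0, 0.0, 1.0]] [[0.275, 0.962, -0.0], [0.93, -0.266, 0.255], [0.245, -0.071, -0.967]] [-0.598, -0.03, 0.389] [-0.01935153  0.          0.          0.          0.        ]
```

View pics/a.png

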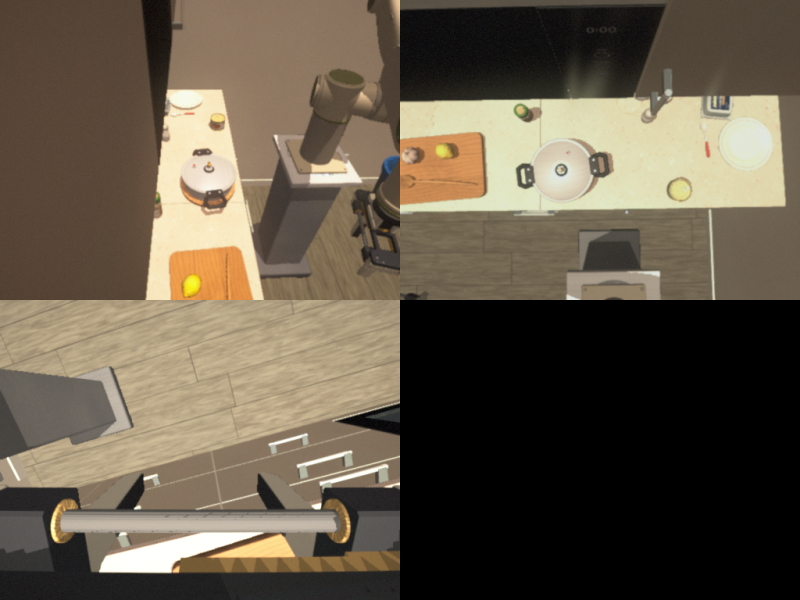

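The top view shows the pan near (561,170) in the mosaic, with the spice jar at (522,112), salt shaker at (650,112), tin at (680,188), and a dark hood or cabinet behind. Next I'll crop the valve and get its depth.

```bash
cat > h.py <<'E'
import numpy as np, cv2
def load(n): return dict(np.load(f"pics/{n}.npz"))
def cloud(c):
    h,w=c["depth"].shape; u,v=np.meshgrid(np.arange(w),np.arange(h))
    p=cv2.undistortPoints(np.stack([u,v],-1).reshape(-1,1,2).astype(float),c["mtx"],c["dist_coeffs"]).reshape(-1,2)
    d=c["depth"].reshape(-1,1); X=(np.hstack([p*d,d])-c["t"].ravel())@c["R"]
    X[d[:,0]==0]=np.nan
    return X.reshape(h,w,3)
def ray(c,u,v,z):
    p=cv2.undistortPoints(np.array([[[u,v]]],float),c["mtx"],c["dist_coeffs"]).ravel()
    R=c["R"]; o=-R.T@c["t"].ravel(); d=R.T@np.array([p[0],p[1],1]); return o+d*(z-o[2])/d[2]
E
python3 - <<'E'
from h import *
t=load("top0");s=load("side0")
a=cv2.resize(t["color"][187:247,166:246,::-1],(800,600),interpolation=cv2.INTER_CUBIC)
b=cv2.resize(s["color"][180:240,226:306,::-1],(800,600),interpolation=cv2.INTER_CUBIC)
cv2.imwrite("pics/b.png",cv2.resize(np.hstack([a,b]),(800,300),interpolation=cv2.INTER_AREA))
X=cloud(t)
for (u,v) in [(206,217),(206,212),(300,60),(380,60),(257,30),(60,60),(335,118),(156,143),(312,143)]:
    print(u,v,X[v,u].round(3))
m=(X[...,2]>.03)&(X[...,0]>.2)&(np.abs(X[...,1])<.6)
# pan rim circle
k=(X[...,2]>.075)&(X[...,2]<.14); k[:170]=0;k[265:]=0;k[:,:140]=0;k[:,270:]=0
P=X[k]; print("pan",len(P),np.median(P,0),P.min(0),P.max(0))
hi=P[P[:,2]>.115]; print("hi",hi.round(3)[:40])
Y=cloud(s); k=(Y[...,2]>.115)&(Y[...,2]<.16); k[:190]=0;k[230:]=0;k[:,:240]=0;k[:,300:]=0
print(np.argwhere(k)[:,:].mean(0)); print(Y[k].round(3)[:40])
E
```

```text
206 217 [0.493 0.16  0.127]
206 212 [0.507 0.163 0.104]
300 60 [ 0.622 -0.012  0.765]
380 60 [ 0.622 -0.091  0.763]
257 30 [0.621 0.029 0.83 ]
60 60 [0.621 0.216 0.779]
335 118 [ 0.591 -0.063  0.664]
156 143 [0.684 0.29  0.107]
312 143 [ 0.687 -0.113  0.058]
pan 5665 [0.49309215 0.16271424 0.0874151 ] [0.38856582 0.04115964 0.07591302] [0.5989073  0.28632264 0.13855413]
hi [[0.501 0.166 0.123]
 [0.501 0.163 0.124]
 [0.501 0.161 0.124]
 [0.499 0.168 0.124]
 [0.498 0.164 0.138]
 [0.499 0.164 0.121]
 [0.498 0.161 0.125]
 [0.498 0.158 0.125]
 [0.496 0.171 0.123]
 [0.496 0.166 0.139]
 [0.496 0.164 0.138]
 [0.496 0.162 0.137]
 [0.496 0.161 0.122]
 [0.496 0.158 0.124]
 [0.494 0.171 0.125]
 [0.493 0.167 0.137]
 [0.493 0.165 0.134]
 [0.493 0.162 0.135]
 [0.493 0.16  0.127]
 [0.494 0.159 0.123]
 [0.491 0.167 0.136]
 [0.491 0.164 0.136]
 [0.491 0.163 0.129]
 [0.491 0.161 0.122]
 [0.491 0.159 0.123]
 [0.489 0.169 0.122]
 [0.489 0.166 0.124]
 [0.489 0.163 0.125]
 [0.489 0.161 0.127]
 [0.489 0.159 0.12 ]
 [0.486 0.164 0.122]]
[209.73333333 267.06666667]
[[0.502 0.164 0.138]
 [0.499 0.163 0.137]
 [0.496 0.164 0.138]
 [0.499 0.169 0.139]
 [0.496 0.166 0.136]
 [0.501 0.159 0.126]
 [0.499 0.166 0.133]
 [0.495 0.164 0.13 ]
 [0.504 0.162 0.124]
 [0.501 0.16  0.123]
 [0.499 0.167 0.129]
 [0.495 0.166 0.128]
 [0.492 0.161 0.123]
 [0.504 0.165 0.123]
 [0.501 0.163 0.121]
 [0.498 0.163 0.121]
 [0.495 0.166 0.124]
 [0.492 0.164 0.122]
 [0.504 0.166 0.12 ]
 [0.501 0.168 0.122]
 [0.498 0.169 0.123]
 [0.496 0.171 0.125]
 [0.492 0.168 0.122]
 [0.504 0.167 0.117]
 [0.501 0.169 0.119]
 [0.498 0.169 0.119]
 [0.495 0.168 0.118]
 [0.492 0.167 0.116]
 [0.498 0.172 0.118]
 [0.495 0.171 0.117]]
```

View pics/b.png

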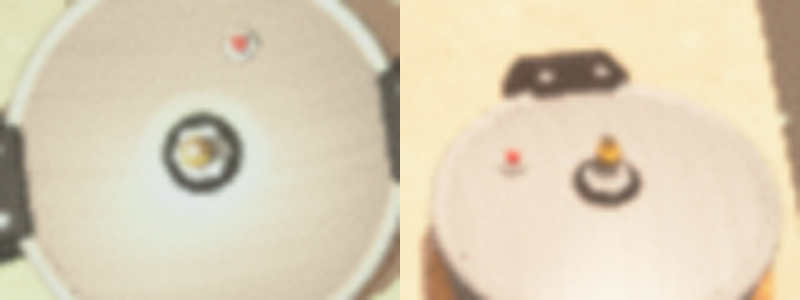

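The crops show the nut and pin at top crop (200,150) and side crop (608,150), so the valve is at about (0.496, 0.165) with the pin top at z≈0.137. The cabinet is at x>0.62 only above z=0.66. Next I'll work out the approach in tool axes.

```bash
cat >> h.py <<'E'
from scipy.spatial.transform import Rotation as Ro
def rel(st,target,yaw=None):
    """tool-frame shift mm to put TCP at target; turn (deg) to have the tool straight down with tool-y heading yaw"""
    R=Ro.from_rotvec(st["orientation"]); d=R.inv().apply(np.array(target)-st["tool_pos"])*1e3
    y=R.as_matrix()[:,1]; head=np.degrees(np.arctan2(y[1],y[0]))
    if yaw is None: yaw=head
    a=np.radians(yaw); Y=np.array([np.cos(a),np.sin(a),0]); Z=np.array([0,0,-1.]); X=np.cross(Y,Z)
    t=(R.inv()*Ro.from_matrix(np.stack([X,Y,Z],1))).as_rotvec()*180/np.pi
    return d.round(2),t.round(2),round(head,2)
E
python3 - <<'E'
from h import *
from plant import robot
s=robot.read_state(); print(rel(s,[.496,.165,.385]))
w=load("wrist0"); R=Ro.from_rotvec(s["orientation"])
print("cam in tool",R.inv().apply(-w["R"].T@w["t"].ravel()-s["tool_pos"]), (w["R"]@R.as_matrix()).round(3))
E
```

```text
(array([-431.78, -305.12,   19.29]), array([-0.08, -0.01, -0.  ]), np.float64(74.09))
cam in tool [ 0.07028996 -0.00128372  0.02071243] [[-0.001  1.    -0.001]
 [-0.967 -0.001 -0.256]
 [-0.256  0.001  0.967]]
```

Request:
drive_tool --moves '[93,-27,-19,1,0,0,0,93,-27,-19,1,0,0,0,93,-27,-19,1,0,0,0,93,-27,-19,1,0,0,0,93,-27,-19,1,0,0,0,93,-27,-19,1,0,0,0,93,-27,-19,1,0,0,0,93,-27,-19,1,0,0,0]'

```text
t: 0.95
tool_pos: [0.3311, 0.3704, 0.3965]
orientation: [-0.435, -3.111, 0.0]
force: [-0.4, -0.1, 0.1]
opening: 0.093
gripper_force: 0.0
```

Request:
drive_tool --moves '[93,-27,-19,1,0,0,0,93,-27,-19,1,0,0,0,93,-27,-19,1,0,0,0,93,-27,-19,1,0,0,0,93,-27,-19,1,0,0,0,93,-27,-19,1,0,0,0,93,-27,-19,1,0,0,0,93,-27,-19,1,0,0,0]'

```text
t: 1.75
tool_pos: [0.4972, 0.165, 0.3884]
orientation: [-0.435, -3.111, 0.0]
force: [0.2, 0.4, -0.3]
opening: 0.0929
gripper_force: 0.0
```

```bash
python3 - <<'E'
from h import *
from plant import robot
s=robot.read_state(); print(s["t"],s["q"],s["tool_pos"],s["force"],rel(s,[.496,.165,.385]))
c=robot.read_camera("wrist"); np.savez("pics/w1.npz",**c)
X=cloud(c); k=(X[...,2]>.115)&(X[...,2]<.16)&(np.hypot(X[...,0]-.496,X[...,1]-.165)<.03)
print(k.sum(),np.argwhere(k).mean(0),X[k].mean(0)); 
cv2.imwrite("pics/c.png",c["color"][:,:,::-1])
E
```

```text
1.75 [ 2.22467279e-01 -6.81396779e-02  1.72065195e+00  5.77313190e-05
  1.48949433e+00 -1.07048887e+00] [0.49716886 0.16497026 0.38842074] [ 0.23990504  0.35855806 -0.27765716] (array([ 1.13, -0.29,  3.42]), array([-0.01, -0.02, -0.  ]), np.float64(74.08))
241 [196.593361   254.69294606] [0.49354282 0.16338698 0.12628553]
```

View pics/c.png

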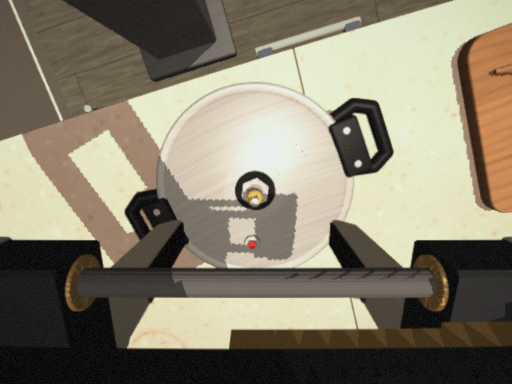

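The wrist view shows the valve dead ahead, with the pin tip near pixel (255,203). Yaw equals q1−q6, so unscrewing lowers q6. I'll wind q6 to about +2.5 first so the whole turn fits in one grip.

Request:
drive_tool --moves '[60,0,0,0,0,0,8.55,60,0,0,0,0,0,8.55,60,0,0,0,0,0,8.55,60,0,0,0,0,0,8.55,60,0,0,0,0,0,8.55,60,0,0,0,0,0,8.55,60,0,0,0,0,0,8.55,60,0,0,0,0,0,8.55]'

```text
t: 2.6
tool_pos: [0.4964, 0.1663, 0.3884]
orientation: [-2.115, -2.322, 0.001]
force: [-0.1, -0.0, -0.1]
opening: 0.0602
gripper_force: 0.0
```

Request:
drive_tool --moves '[60,0,0,0,0,0,8.55,60,0,0,0,0,0,8.55,60,0,0,0,0,0,8.55,60,0,0,0,0,0,8.55,60,0,0,0,0,0,8.55,60,0,0,0,0,0,8.55,60,0,0,0,0,0,8.55,60,0,0,0,0,0,8.55]'

```text
t: 3.4
tool_pos: [0.4964, 0.1663, 0.3884]
orientation: [-3.055, -0.732, 0.001]
force: [-0.4, -0.7, 0.1]
opening: 0.0599
gripper_force: 0.0
```

Request:
drive_tool --moves '[60,0,0,0,0,0,8.55,60,0,0,0,0,0,8.55,60,0,0,0,0,0,8.55,60,0,0,0,0,0,8.55,60,0,0,0,0,0,8.55,60,0,0,0,0,0,8.55,60,0,0,0,0,0,8.55,60,0,0,0,0,0,8.55]'

```text
t: 4.2
tool_pos: [0.4964, 0.1663, 0.3884]
orientation: [2.938, -1.112, -0.001]
force: [0.5, 0.4, 0.5]
opening: 0.0597
gripper_force: 0.0
```

```bash
python3 - <<'E'
from h import *
from plant import robot
s=robot.read_state(); print(s["t"],s["q"],s["tool_pos"],s["force"],rel(s,[.496,.165,.385]))
c=robot.read_camera("wrist"); np.savez("pics/w2.npz",**c)
o=load("w1"); ims=[]
for c in (o,c):
    X=cloud(c); k=(X[...,2]>.115)&(X[...,2]<.16)&(np.hypot(X[...,0]-.496,X[...,1]-.165)<.03)
    m=np.argwhere(k).mean(0); print(k.sum(),m,X[k].mean(0))
    for lo,hi in ((.131,.145),(.116,.130)):
        P=X[k&(X[...,2]>lo)&(X[...,2]<hi)]; print(len(P),P.mean(0).round(4),P.max(0).round(4))
    u,v=int(m[1]),int(m[0]); print("crop0",u-20,v-20)
    ims.append(cv2.resize(c["color"][v-20:v+20,u-20:u+20,::-1],(400,400),interpolation=cv2.INTER_CUBIC))
cv2.imwrite("pics/d.png",np.hstack(ims))
E
```

```text
4.2 [ 2.25358119e-01 -6.89085102e-02  1.72142609e+00  2.06958495e-05
  1.48970177e+00  2.51987563e+00] [0.49637527 0.16632743 0.38839843] [0.46111335 0.42882654 0.53839826] (array([0.6 , 1.24, 3.4 ]), array([ 0.03,  0.02, -0.  ]), np.float64(-131.47))
241 [196.593361   254.69294606] [0.49354282 0.16338698 0.12628553]
70 [0.495  0.1628 0.1363] [0.4992 0.1667 0.1385]
166 [0.493  0.1636 0.1224] [0.5026 0.1704 0.1288]
crop0 234 176
246 [196.16260163 259.02439024] [0.49739209 0.16110316 0.12588711]
67 [0.4962 0.1621 0.1362] [0.4996 0.1661 0.138 ]
171 [0.4977 0.1608 0.1221] [0.5037 0.1699 0.1285]
crop0 239 176
```

View pics/d.png

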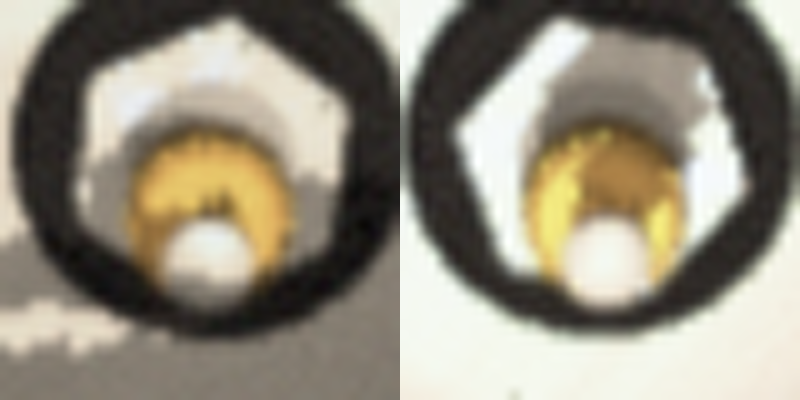

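The crops show the pin tip at pixel (254.3,201.8) in view 1 and (259.0,201.8) in view 2, with the brass nut just below it.

```bash
python3 - <<'E'
from h import *
from plant import robot
a=ray(load("w1"),254.35,201.8,.137);b=ray(load("w2"),259.05,201.8,.137);t=load("top0")
print(a,b,(a+b)/2)
X=cloud(load("w2"));print(X[195:206,259].round(4))
# black-seal check: seal centre from wrist images
for n in("w1","w2"):
    c=load(n);X=cloud(c);g=c["color"].max(-1)<70
    k=g&(np.hypot(X[...,0]-.496,X[...,1]-.164)<.03);P=X[k];print(n,len(P),((P.max(0)+P.min(0))/2).round(4),np.median(P[:,2]))
s=robot.read_state(); v=(a+b)/2; print(v,rel(s,[v[0],v[1],.318]))
E
```

```text
[0.49515439 0.16266622 0.137     ] [0.49591053 0.16249739 0.137     ] [0.49553246 0.1625818  0.137     ]
[[0.4987 0.16   0.1285]
 [0.4985 0.1602 0.1309]
 [0.4991 0.1598 0.1365]
 [0.4983 0.1604 0.1363]
 [0.4977 0.161  0.1364]
 [0.4969 0.1617 0.1359]
 [0.4964 0.1621 0.1368]
 [0.4955 0.1629 0.1358]
 [0.4952 0.1632 0.1374]
 [0.4946 0.1637 0.1375]
 [0.4936 0.1646 0.1362]]
w1 9419 [0.4908 0.1671 0.2113] 0.3221423377079717
w2 8958 [0.4986 0.1577 0.2116] 0.32217803515512544
[0.49553246 0.1625818  0.137     ] (array([ 1.89,  3.28, 70.4 ]), array([ 0.03,  0.02, -0.  ]), np.float64(-132.02))
```

Request:
drive_tool --moves '[40,0.9,1.6,0,0,0,0,40,1,1.7,20,0,0,0,40,0,0,20,0,0,0,40,0,0,15,0,0,0,40,0,0,0,0,0,0]'

```text
t: 4.75
tool_pos: [0.4948, 0.1622, 0.3309]
orientation: [2.94, -1.099, -0.006]
force: [-0.6, 0.0, -0.3]
opening: 0.0402
gripper_force: 0.0
```

```bash
python3 - <<'E'
from h import *
from plant import robot
s=robot.read_state(); print(s["t"],s["tool_pos"],s["force"],s["opening"],rel(s,[.4955,.1626,.295]))
c=robot.read_camera("wrist"); np.savez("pics/w3.npz",**c)
X=cloud(c); k=(X[...,2]>.115)&(X[...,2]<.145)&(np.hypot(X[...,0]-.496,X[...,1]-.164)<.013)
m=np.argwhere(k).mean(0); u,v=int(m[1]),int(m[0]); print(u,v,k.sum())
for lo,hi in ((.131,.145),(.116,.130)):
    P=X[k&(X[...,2]>lo)&(X[...,2]<hi)]; print(len(P),P.mean(0).round(4),np.percentile(P,90,axis=0).round(4))
cv2.imwrite("pics/e.png",cv2.resize(c["color"][v-60:v+60,u-80:u+80,::-1],(800,600),interpolation=cv2.INTER_CUBIC)); print("crop0",u-80,v-60)
E
```

```text
4.75 [0.49484525 0.16221912 0.33093619] [-0.55646737  0.03612059 -0.28312987] 0.04017802401675743 (array([ 0.35, -0.86, 35.93]), array([ 0.22,  0.16, -0.  ]), np.float64(-130.97))
253 219 423
118 [0.4963 0.1619 0.136 ] [0.4988 0.1645 0.1372]
294 [0.4978 0.1605 0.1224] [0.5024 0.1666 0.124 ]
crop0 173 159
```

View pics/e.png

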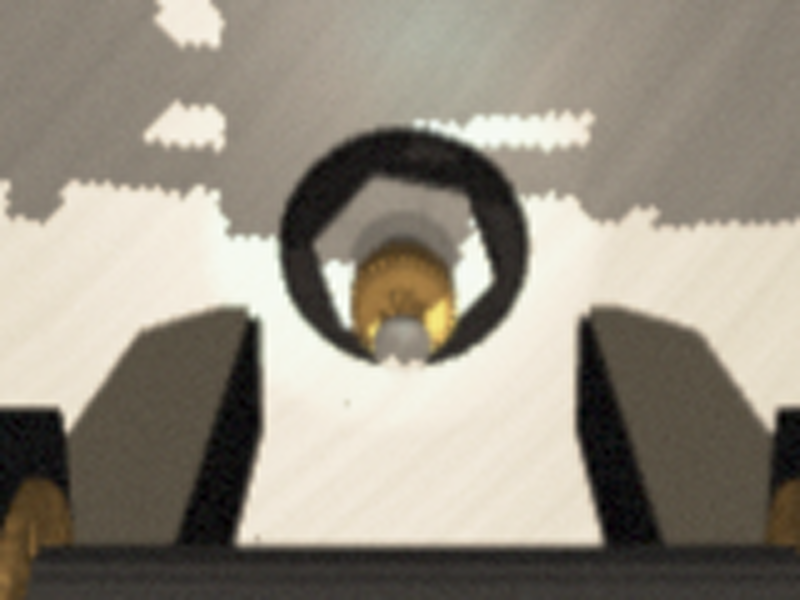

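The view shows the finger tips at crop x≈258 and 578 (middle 418) and the pin at (402,338), so the tool must shift about −2 mm in y. Next I'll check the other axis with a view turned by about 86°.

Request:
drive_tool --moves '[40,0,-2,0,0,0,0,40,0,0,0,0,0,0,40,0,0,0,0,0,0,40,0,0,0,0,0,0]'

```text
t: 5.2
tool_pos: [0.4974, 0.164, 0.3344]
orientation: [-2.941, 1.103, -0.001]
force: [0.0, 1.3, 0.6]
opening: 0.0398
gripper_force: 0.0
```

```bash
cat > look.py <<'E'
from h import *
from plant import robot
import sys
s=robot.read_state(); print(s["t"],s["q"][5],s["tool_pos"],rel(s,[.4955,.1643,.295]))
c=robot.read_camera("wrist"); np.savez(f"pics/{sys.argv[1]}.npz",**c)
g=cv2.cvtColor(c["color"],cv2.COLOR_RGB2HSV)
X=cloud(c); R=Ro.from_rotvec(s["orientation"]); T=R.inv().apply((X-s["tool_pos"]).reshape(-1,3)).reshape(X.shape)
near=(np.hypot(X[...,0]-.4955,X[...,1]-.164)<.015)
k=near&(X[...,2]>.1335)&(X[...,2]<.15)
vu=np.argwhere(k); print("tip px",((vu.max(0)+vu.min(0))/2)[::-1],vu.mean(0)[::-1],k.sum(),"tool",T[k].mean(0).round(4))
k=near&(X[...,2]>.115)&(X[...,2]<.13); vu=np.argwhere(k); print("nut px",((vu.max(0)+vu.min(0))/2)[::-1],k.sum())
# finger inner edges: range band
for v in range(216,232,3):
    row=T[v]; L=[u for u in range(150,253) if row[u,2]<.19 ]; Rr=[u for u in range(257,360) if row[u,2]<.19]
    print(v,max(L) if L else None,min(Rr) if Rr else None,end="; ")
print()
E
python3 look.py w4
```

```text
5.2 2.5088129666180197 [0.49738488 0.16404236 0.33441911] (array([-1.62,  1.08, 39.42]), array([-0.05, -0.04, -0.  ]), np.float64(-131.1))
tip px [259. 227.] [258.95283019 227.12264151] 106 tool [1.000e-04 2.600e-03 1.982e-01]
nut px [259. 218.] 289
216 None None; 219 None None; 222 224 289; 225 224 289; 228 225 288; 231 225 288;
```

Request:
drive_tool --moves '[40,0,0,0,0,0,-8.55,40,0,0,0,0,0,-8.55,40,0,0,0,0,0,-8.55,40,0,0,0,0,0,-8.55,40,0,0,0,0,0,-8.55,40,0,0,0,0,0,-8.55,40,0,0,0,0,0,-8.55,40,0,0,0,0,0,-8.55]'

```text
t: 6.05
tool_pos: [0.4972, 0.164, 0.3339]
orientation: [3.051, 0.75, 0.0]
force: [-1.0, -0.4, -0.3]
opening: 0.0399
gripper_force: 0.0
```

Request:
drive_tool --moves '[40,0,0,0,0,0,-8.55,40,0,0,0,0,0,-8.55,40,0,0,0,0,0,0,40,0,0,0,0,0,0]'

```text
t: 6.45
tool_pos: [0.4972, 0.164, 0.3339]
orientation: [2.912, 1.18, 0.0]
force: [0.1, -0.2, 0.6]
opening: 0.0399
gripper_force: 0.0
```

```bash
python3 look.py w5
```

```text
6.45 1.0213221953085787 [0.49719143 0.16395543 0.33385502] (array([-0.98, -1.43, 38.85]), array([ 0.01, -0.01,  0.  ]), np.float64(-45.88))
tip px [255.5 228. ] [255.41346154 227.98076923] 104 tool [-1.700e-03  1.000e-04  1.977e-01]
nut px [255.5 218. ] 291
216 None None; 219 None None; 222 224 289; 225 224 289; 228 225 288; 231 225 288;
```

Measured against the fingers, both views put the axis at (0.4956, 0.1632) in the TCP frame. Now I'll rotate back, centre and descend.

Request:
drive_tool --moves '[40,0,0,0,0,0,8.55,40,0,0,0,0,0,8.55,40,0,0,0,0,0,8.55,40,0,0,0,0,0,8.55,40,0,0,0,0,0,8.55,40,0,0,0,0,0,8.55,40,0,0,0,0,0,8.55,40,0,0,0,0,0,8.55]'

```text
t: 7.3
tool_pos: [0.4972, 0.1639, 0.3338]
orientation: [-3.07, 0.669, -0.0]
force: [0.3, -0.6, 0.1]
opening: 0.04
gripper_force: 0.0
```

Request:
drive_tool --moves '[36,0,0,0,0,0,8.55,36,0,0,0,0,0,8.55,36,-0.7,1.6,5,0,0,0,36,0,0,8,0,0,0,36,0,0,8,0,0,0,36,0,0,6,0,0,0,36,0,0,0,0,0,0,36,0,0,0,0,0,0]'

```text
t: 8.1
tool_pos: [0.4955, 0.1632, 0.3064]
orientation: [2.941, -1.102, -0.001]
force: [0.8, 0.1, -0.1]
opening: 0.0358
gripper_force: 0.0
```

```bash
python3 look.py w6; python3 - <<'E'
from h import *
c=load("w6"); cv2.imwrite("pics/f.png",cv2.resize(c["color"][170:290,176:336,::-1],(800,600),interpolation=cv2.INTER_CUBIC))
E
```

```text
8.1 2.5077735204221385 [0.49550102 0.16320017 0.30639874] (array([-0.72, -0.83, 11.4 ]), array([ 0.03,  0.02, -0.  ]), np.float64(-131.09))
tip px [255.5 243. ] [255.75862069 243.20689655] 145 tool [0.0013 0.0005 0.1701]
nut px [256.  231.5] 402
216 None None; 219 None None; 222 252 257; 225 252 257; 228 252 257; 231 252 257;
```

View pics/f.png

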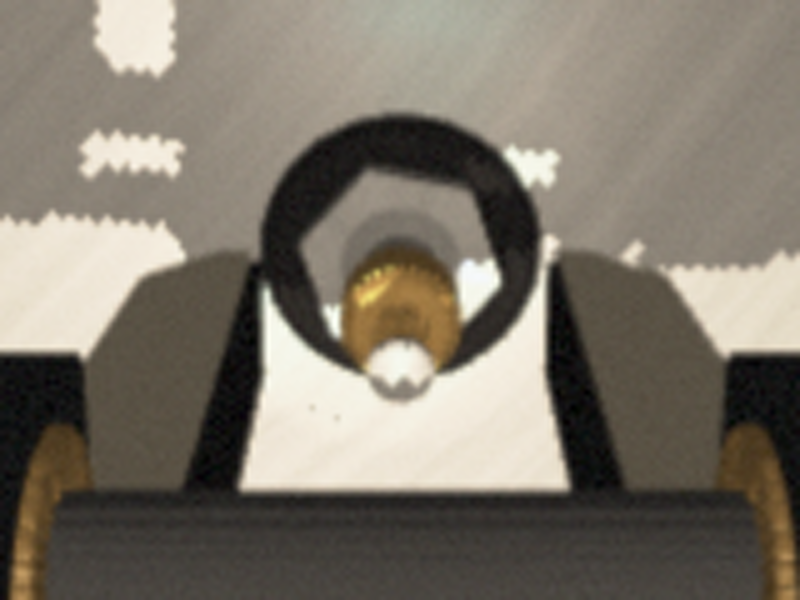

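The view shows the pin at (401,370) and the finger tips at 263 and 549, so it is centred to about 0.5 mm. I'll descend and grip at 20 N.

Request:
drive_tool --moves '[30,0,-0.4,5,0,0,0,24,0,0,4,0,0,0,20,0,0,3,0,0,0,20,0,0,0,0,0,0,20,0,0,0,0,0,0]' --grip_force 20

```text
t: 8.65
tool_pos: [0.4958, 0.1635, 0.2946]
orientation: [2.941, -1.103, -0.0]
force: [-0.7, -1.5, -0.6]
opening: 0.0202
gripper_force: 0.0
```

Request:
drive_tool --moves '[12,0,0,0,0,0,0,12,0,0,0,0,0,0,12,0,0,0,0,0,0,12,0,0,0,0,0,0]'

```text
t: 9.05
tool_pos: [0.4959, 0.1635, 0.2949]
orientation: [-2.941, 1.103, -0.0]
force: [-0.5, -0.2, 0.3]
opening: 0.0142
gripper_force: 20.0
```

Request:
drive_tool --moves '[12,0,0,-0.2,0,0,-5,12,0,0,-0.3,0,0,-8,12,0,0,-0.3,0,0,-8,12,0,0,-0.3,0,0,-8,12,0,0,-0.3,0,0,-8]'

```text
t: 9.55
tool_pos: [0.4959, 0.1636, 0.2963]
orientation: [-3.14, 0.104, -0.0]
force: [0.6, 0.6, 0.8]
opening: 0.0144
gripper_force: 20.0
```

```bash
python3 - <<'E'
from plant import robot
s=robot.read_state(); print({k:s[k] for k in("q","tool_pos","force","wrist_torque","opening","gripper_force")})
E
```

```text
{'q': array([ 2.20358525e-01, -5.55525192e-04,  1.82709652e+00,  1.01627032e-04,
        1.31477908e+00,  1.85726944e+00]), 'tool_pos': array([0.49590385, 0.16356845, 0.29625514]), 'force': array([0.5962403 , 0.61897439, 0.75433847]), 'wrist_torque': array([ 0.07173482,  0.15798515, -0.03798104]), 'opening': 0.014365103415300716, 'gripper_force': 19.999512434005737}
```

Request:
drive_tool --moves '[12,0,0,-0.3,0,0,-8,12,0,0,-0.3,0,0,-8,12,0,0,-0.3,0,0,-8,12,0,0,-0.3,0,0,-8,12,0,0,-0.3,0,0,-8,12,0,0,-0.3,0,0,-8,12,0,0,-0.3,0,0,-8,12,0,0,-0.3,0,0,-8]'

```text
t: 10.35
tool_pos: [0.4958, 0.1636, 0.2986]
orientation: [-2.718, -1.576, -0.0]
force: [-0.9, -0.1, 0.4]
opening: 0.0143
gripper_force: 20.0
```

Request:
drive_tool --moves '[12,0,0,-0.3,0,0,-8,12,0,0,-0.3,0,0,-8,12,0,0,-0.3,0,0,-8,12,0,0,-0.3,0,0,-8,12,0,0,-0.3,0,0,-8,12,0,0,-0.3,0,0,-8,12,0,0,-0.3,0,0,-8,12,0,0,-0.3,0,0,-8]'

```text
t: 11.15
tool_pos: [0.4957, 0.1636, 0.3009]
orientation: [-1.47, -2.776, 0.0]
force: [-1.3, 0.2, 0.5]
opening: 0.0141
gripper_force: 20.0
```

```bash
python3 - <<'E'
from plant import robot
s=robot.read_state(); print({k:s[k] for k in("q","tool_pos","force","wrist_torque","opening","gripper_force")})
E
```

```text
{'q': array([ 2.20403994e-01, -5.44202759e-03,  1.82301686e+00,  1.99657470e-04,
        1.32432663e+00, -3.76718890e-01]), 'tool_pos': array([0.49574973, 0.16357683, 0.30091846]), 'force': array([-1.29120214,  0.22765373,  0.49438144]), 'wrist_torque': array([-0.06396063,  0.23556561, -0.04766112]), 'opening': 0.014132154506457446, 'gripper_force': 19.99946415424347}
```

Request:
drive_tool --moves '[12,0,0,-0.3,0,0,-8,12,0,0,-0.3,0,0,-8,12,0,0,-0.3,0,0,-8,12,0,0,-0.3,0,0,-8,12,0,0,-0.3,0,0,-8,12,0,0,-0.3,0,0,-8,12,0,0,-0.3,0,0,-8,12,0,0,-0.2,0,0,-6]'

```text
t: 11.95
tool_pos: [0.4958, 0.1635, 0.3032]
orientation: [0.17, -3.137, -0.0]
force: [-0.4, -0.6, 1.0]
opening: 0.0143
gripper_force: 20.0
```

```bash
cat >st.py <<'E'
from plant import robot
s=robot.read_state(); print({k:s[k].round(4) if hasattr(s[k],"round") else s[k] for k in("t","q","tool_pos","force","wrist_torque","opening","gripper_force")})
E
python3 st.py
```

```text
{'t': 11.95, 'q': array([ 2.2030e-01, -7.7000e-03,  1.8209e+00,  1.0000e-04,  1.3286e+00,
       -1.4587e+00]), 'tool_pos': array([0.4958, 0.1635, 0.3032]), 'force': array([-0.3545, -0.5545,  0.9531]), 'wrist_torque': array([-0.0154,  0.0847, -0.0012]), 'opening': 0.014347929522297149, 'gripper_force': 19.999691247940063}
```

Request:
drive_tool --moves '[12,0,0,-0.2,0,0,-5,12,0,0,-0.2,0,0,-5]'

```text
t: 12.15
tool_pos: [0.4958, 0.1635, 0.3036]
orientation: [0.44, -3.11, -0.0]
force: [-0.6, 0.2, 0.4]
opening: 0.0141
gripper_force: 20.0
```

```bash
python3 st.py
```

```text
{'t': 12.15, 'q': array([ 2.2030e-01, -8.2000e-03,  1.8206e+00,  1.0000e-04,  1.3294e+00,
       -1.6313e+00]), 'tool_pos': array([0.4958, 0.1635, 0.3036]), 'force': array([-0.5868,  0.1825,  0.3556]), 'wrist_torque': array([ 0.0164,  0.137 , -0.059 ]), 'opening': 0.014146959142775603, 'gripper_force': 20.00007301568985}
```

Request:
drive_tool --moves '[12,0,0,-0.2,0,0,-5,12,0,0,-0.2,0,0,-5]'

```text
t: 12.35
tool_pos: [0.4958, 0.1635, 0.304]
orientation: [0.709, -3.06, -0.0]
force: [-0.0, -0.7, 0.3]
opening: 0.014
gripper_force: 20.0
```

```bash
python3 st.py
```

```text
{'t': 12.35, 'q': array([ 0.2203, -0.0085,  1.8203,  0.    ,  1.3302, -1.8058]), 'tool_pos': array([0.4958, 0.1635, 0.304 ]), 'force': array([-0.0078, -0.6896,  0.2994]), 'wrist_torque': array([ 0.013 ,  0.1245, -0.1123]), 'opening': 0.01396069745576622, 'gripper_force': 20.00018298625946}
```

Request:
drive_tool --moves '[12,0,0,-0.2,0,0,-5,12,0,0,-0.2,0,0,-5]'

```text
t: 12.55
tool_pos: [0.4956, 0.1635, 0.3039]
orientation: [0.973, -2.986, -0.0]
force: [0.9, -0.3, -3.0]
opening: 0.0142
gripper_force: 20.0
```

```bash
python3 st.py
```

```text
{'t': 12.55, 'q': array([ 2.2040e-01, -8.5000e-03,  1.8204e+00,  1.0000e-04,  1.3305e+00,
       -1.9804e+00]), 'tool_pos': array([0.4956, 0.1635, 0.3039]), 'force': array([ 0.9356, -0.3247, -3.0265]), 'wrist_torque': array([ 0.0476, -0.0793, -0.0446]), 'opening': 0.014199327581735742, 'gripper_force': 19.999608099460602}
```

Request:
drive_tool --moves '[12,0,0,-0.1,0,0,-5,12,0,0,-0.1,0,0,-5]'

```text
t: 12.75
tool_pos: [0.4957, 0.1635, 0.3041]
orientation: [1.229, -2.89, -0.0]
force: [-0.1, 0.5, -1.7]
opening: 0.0143
gripper_force: 20.0
```

```bash
python3 st.py
```

```text
{'t': 12.75, 'q': array([ 2.2030e-01, -8.7000e-03,  1.8201e+00,  1.0000e-04,  1.3309e+00,
       -2.1548e+00]), 'tool_pos': array([0.4957, 0.1635, 0.3041]), 'force': array([-0.0915,  0.4529, -1.7388]), 'wrist_torque': array([ 0.106 ,  0.0397, -0.0574]), 'opening': 0.014342538416014383, 'gripper_force': 19.99979853630066}
```

Request:
drive_tool --moves '[12,0,0,0,0,0,-5,12,0,0,0,0,0,-5,12,0,0,0,0,0,-2]'

```text
t: 13.05
tool_pos: [0.4957, 0.1634, 0.304]
orientation: [1.524, -2.746, -0.0]
force: [0.3, -0.6, -3.3]
opening: 0.0143
gripper_force: 20.0
```

```bash
python3 st.py
```

```text
{'t': 13.05, 'q': array([ 2.2030e-01, -8.6000e-03,  1.8203e+00, -1.0000e-04,  1.3308e+00,
       -2.3640e+00]), 'tool_pos': array([0.4957, 0.1634, 0.304 ]), 'force': array([ 0.3246, -0.5928, -3.2635]), 'wrist_torque': array([ 0.0961, -0.1291, -0.0717]), 'opening': 0.014338134208090526, 'gripper_force': 19.999304115772247}
```

Request:
drive_tool --moves '[30,0,0,0,0,0,0,30,0,0,0,0,0,0,30,0,0,-5,0,0,0,30,0,0,-8,0,0,0,30,0,0,-8,0,0,0,30,0,0,-6,0,0,0,30,0,0,0,0,0,0,30,0,0,0,0,0,0]'

```text
t: 13.85
tool_pos: [0.4959, 0.1635, 0.332]
orientation: [-1.52, 2.749, -0.0]
force: [-0.0, 0.6, -0.9]
opening: 0.03
gripper_force: 0.0
```

```bash
python3 st.py; python3 look.py w7; python3 - <<'E'
from h import *
c=load("w7"); a=load("w6"); f=lambda c:cv2.resize(c["color"][190:270,206:306,::-1],(400,320),interpolation=cv2.INTER_CUBIC)
cv2.imwrite("pics/g.png",np.hstack([f(a),f(c)]))
for q in (a,c):
  X=cloud(q);k=(np.hypot(X[...,0]-.4956,X[...,1]-.163)<.012)&(X[...,2]>.11); z=X[k][:,2]; print(np.histogram(z,bins=np.arange(.11,.142,.002))[0])
E
```

```text
{'t': 13.85, 'q': array([ 0.2203, -0.0343,  1.7926,  0.    ,  1.3827, -2.3607]), 'tool_pos': array([0.4959, 0.1635, 0.332 ]), 'force': array([-0.0095,  0.5708, -0.9255]), 'wrist_torque': array([ 0.0742,  0.0349, -0.0083]), 'opening': 0.029998540264330433, 'gripper_force': 0.0}
13.85 -2.3606621514725137 [0.49592395 0.16354    0.33196292] (array([-0.4 ,  0.78, 36.96]), array([-0.03,  0.03,  0.  ]), np.float64(147.88))
tip px [266.  232.5] [259.70247934 227.92561983] 121 tool [0.0013 0.0016 0.1944]
nut px [257. 221.] 94
216 None None; 219 None None; 222 232 281; 225 232 281; 228 232 281; 231 233 280; 
[  0   3  21  23  26  85 212  16  14  17  13   4  43 101   0]
[ 10  12   0   0   0   1  13  17  22  41 202  30  30  77   0]
```

View pics/g.png

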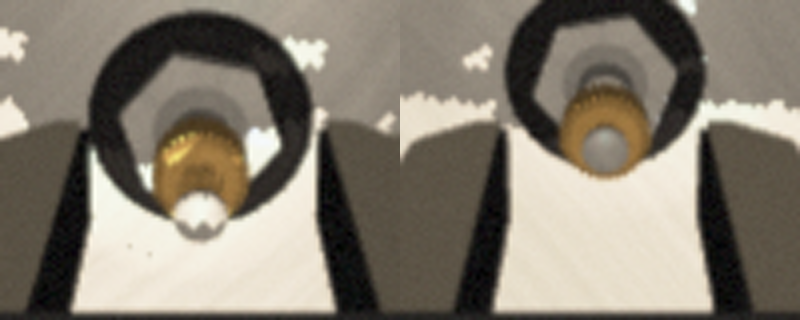

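```bash
python3 - <<'E'
from h import *
for n in("w4","w5","w6","w7"):
  q=load(n);X=cloud(q);r=np.hypot(X[...,0]-.4958,X[...,1]-.163)
  hsv=cv2.cvtColor(q["color"],cv2.COLOR_RGB2HSV); br=(hsv[...,1]>110)&(hsv[...,0]>8)&(hsv[...,0]<35)
  tip=X[(r<.008)&(X[...,2]>.1345)&~br][:,2]
  nz=X[(r<.011)&br&(X[...,2]>.105)][:,2]
  print(n,len(tip),np.median(tip).round(4),np.percentile(tip,80).round(4),len(nz),np.percentile(nz,[50,60,70,80,90]).round(4))
E
```

```text
w4 103 0.1363 0.1368 269 [0.1225 0.1228 0.1231 0.1235 0.1262]
w5 102 0.1362 0.1368 277 [0.1225 0.1228 0.1231 0.1234 0.1266]
w6 142 0.1362 0.1368 388 [0.1226 0.123  0.1232 0.1236 0.1268]
w7 103 0.1364 0.137 271 [0.1311 0.1313 0.1316 0.1317 0.1321]
```

The right crop shows the nut now just under the tip, at (603,140). Depth says it rose about 8.5 mm, and 9.1 was expected. I'll regrip and turn further to make sure it is on its stop.

Request:
drive_tool --moves '[30,0,0,0,0,0,8.5,30,0,0,0,0,0,8.5,30,0,0,0,0,0,8.5,30,0,0,0,0,0,8.5,30,0,0,0,0,0,8.5,30,0,0,0,0,0,8.5,30,0,0,0,0,0,8.5,30,0,0,0,0,0,8.5]'

```text
t: 14.7
tool_pos: [0.4957, 0.1635, 0.331]
orientation: [-0.287, -3.127, 0.0]
force: [-0.6, 0.2, -0.2]
opening: 0.0301
gripper_force: 0.0
```

Request:
drive_tool --moves '[30,0,0,8,0,0,0,26,0,0,8,0,0,0,22,0,0,7,0,0,0,20,0,0,4,0,0,0,20,0,0,0,0,0,0,20,0,0,0,0,0,0]' --grip_force 28

```text
t: 15.3
tool_pos: [0.4959, 0.1635, 0.3046]
orientation: [-0.276, -3.129, 0.0]
force: [0.5, -0.4, -0.0]
opening: 0.0202
gripper_force: 0.0
```

Request:
drive_tool --moves '[12,0,0,0,0,0,0,12,0,0,0,0,0,0,12,0,0,0,0,0,0,12,0,0,0,0,0,0]'

```text
t: 15.7
tool_pos: [0.496, 0.1636, 0.305]
orientation: [0.277, 3.129, 0.0]
force: [0.5, 0.3, 1.5]
opening: 0.0134
gripper_force: 28.0
```

```bash
python3 st.py
```

```text
{'t': 15.7, 'q': array([ 0.2204, -0.0094,  1.8192,  0.    ,  1.3311, -1.174 ]), 'tool_pos': array([0.496 , 0.1636, 0.305 ]), 'force': array([0.4731, 0.3005, 1.469 ]), 'wrist_torque': array([-0.0043, -0.0927,  0.0772]), 'opening': 0.013384308524057944, 'gripper_force': 28.000218272209167}
```

Request:
drive_tool --moves '[12,0,0,-0.1,0,0,-4,12,0,0,-0.1,0,0,-4]'

```text
t: 15.9
tool_pos: [0.496, 0.1636, 0.3052]
orientation: [0.054, 3.14, 0.0]
force: [0.6, 0.2, 1.6]
opening: 0.0137
gripper_force: 28.0
```

```bash
python3 st.py
```

```text
{'t': 15.9, 'q': array([ 0.2203, -0.0096,  1.819 ,  0.    ,  1.3315, -1.3162]), 'tool_pos': array([0.496 , 0.1636, 0.3052]), 'force': array([0.6101, 0.2076, 1.5872]), 'wrist_torque': array([ 0.0783,  0.0602, -0.0322]), 'opening': 0.013666798050805081, 'gripper_force': 28.00063043832779}
```

Request:
drive_tool --moves '[12,0,0,-0.1,0,0,-4,12,0,0,-0.1,0,0,-4]'

```text
t: 16.1
tool_pos: [0.496, 0.1636, 0.3054]
orientation: [-0.165, 3.137, 0.0]
force: [-0.1, 0.5, 1.3]
opening: 0.014
gripper_force: 28.0
```

```bash
python3 st.py
```

```text
{'t': 16.1, 'q': array([ 2.2030e-01, -9.8000e-03,  1.8188e+00,  2.0000e-04,  1.3319e+00,
       -1.4559e+00]), 'tool_pos': array([0.496 , 0.1636, 0.3054]), 'force': array([-0.0894,  0.4671,  1.3205]), 'wrist_torque': array([ 0.1023,  0.0116, -0.2526]), 'opening': 0.013983808970149498, 'gripper_force': 28.000442683696747}
```

Request:
drive_tool --moves '[12,0,0,0,0,0,-3,12,0,0,0,0,0,0]'

```text
t: 16.3
tool_pos: [0.4957, 0.1634, 0.3045]
orientation: [0.245, -3.132, 0.001]
force: [3.3, 0.0, -4.7]
opening: 0.0139
gripper_force: 28.0
```

```bash
python3 st.py
```

```text
{'t': 16.3, 'q': array([ 2.2020e-01, -9.1000e-03,  1.8198e+00, -3.0000e-04,  1.3315e+00,
       -1.5064e+00]), 'tool_pos': array([0.4957, 0.1634, 0.3045]), 'force': array([ 3.3206,  0.0169, -4.6817]), 'wrist_torque': array([-0.0953, -0.2707,  0.1031]), 'opening': 0.013942775068843675, 'gripper_force': 27.998412251472473}
```

Request:
drive_tool --moves '[12,0,0,0,0,0,-3,12,0,0,0,0,0,0]'

```text
t: 16.5
tool_pos: [0.4958, 0.1634, 0.3046]
orientation: [0.324, -3.124, 0.0]
force: [1.3, -0.8, -4.0]
opening: 0.0136
gripper_force: 28.0
```

```bash
python3 st.py
```

```text
{'t': 16.5, 'q': array([ 2.2020e-01, -9.2000e-03,  1.8196e+00, -2.0000e-04,  1.3316e+00,
       -1.5573e+00]), 'tool_pos': array([0.4958, 0.1634, 0.3046]), 'force': array([ 1.2633, -0.7634, -4.0403]), 'wrist_torque': array([-0.1012, -0.3051, -0.0345]), 'opening': 0.013642757673317503, 'gripper_force': 27.99852579832077}
```

The torque peaked at 0.25 N·m and then slipped, so the nut is on its stop. I'll release, rise and check.

Request:
drive_tool --moves '[30,0,0,0,0,0,0,30,0,0,0,0,0,0,30,0,0,-6,0,0,0,30,0,0,-8,0,0,0,30,0,0,-8,0,0,0,30,0,0,-6,0,0,0,30,0,0,0,0,0,0,30,0,0,0,0,0,0]'

```text
t: 17.3
tool_pos: [0.4959, 0.1635, 0.3333]
orientation: [-0.325, 3.124, 0.0]
force: [0.6, 0.5, -0.2]
opening: 0.0298
gripper_force: 0.0
```

```bash
python3 look.py w8; python3 - <<'E'
from h import *
for n in("w6","w7","w8"):
  q=load(n);X=cloud(q);r=np.hypot(X[...,0]-.4958,X[...,1]-.163)
  hsv=cv2.cvtColor(q["color"],cv2.COLOR_RGB2HSV); br=(hsv[...,1]>110)&(hsv[...,0]>8)&(hsv[...,0]<35)
  tip=X[(r<.008)&(X[...,2]>.1345)&~br][:,2]
  nz=X[(r<.011)&br&(X[...,2]>.105)][:,2]
  print(n,len(tip),np.median(tip).round(4),np.percentile(tip,80).round(4),len(nz),np.percentile(nz,[50,60,70,80,90]).round(4))
E
```

```text
17.3 -1.5577953316765107 [0.49590999 0.16352705 0.33332241] (array([ 0.26,  0.84, 38.32]), array([ 0.  ,  0.03, -0.  ]), np.float64(101.88))
tip px [265.5 231.5] [259.175      226.94166667] 120 tool [0.0008 0.0007 0.1957]
nut px [256.5 221. ] 139
216 None None; 219 None None; 222 232 281; 225 232 281; 228 232 281; 231 233 280; 
w6 142 0.1362 0.1368 388 [0.1226 0.123  0.1232 0.1236 0.1268]
w7 103 0.1364 0.137 271 [0.1311 0.1313 0.1316 0.1317 0.1321]
w8 103 0.1364 0.1369 266 [0.1304 0.1306 0.1308 0.131  0.1316]
```

Request:
drive_tool --moves '[0,0,0,-13,0,0,0,0,0,0,0,0,0,0,0,0,0,0,0,0,0,0,0,0,0,0,0,0,0,0,0,0,0,0,0,0,0,0,0,0,0,0]' --grip_force 10

```text
t: 17.95
tool_pos: [0.4958, 0.1635, 0.3457]
orientation: [0.325, -3.124, 0.0]
force: [-0.7, 0.1, 0.4]
opening: 0.0009
gripper_force: 0.0
```

```bash
python3 look.py w9; python3 st.py; python3 - <<'E'
from h import *
c=load("w9"); cv2.imwrite("pics/i.png",cv2.resize(c["color"][170:290,176:336,::-1],(800,600),interpolation=cv2.INTER_CUBIC))
E
```

```text
17.95 -1.5579008481338106 [0.49576596 0.16349704 0.34574327] (array([ 0.07,  0.84, 50.74]), array([-0.  , -0.03, -0.  ]), np.float64(101.88))
tip px [257. 218.] [256.64285714 218.        ] 56 tool [ 0.0022 -0.0009  0.2095]
nut px [257. 212.] 102
216 None None; 219 None None; 222 252 257; 225 252 257; 228 252 257; 231 252 257; 
{'t': 18.0, 'q': array([ 0.2204, -0.0453,  1.7774, -0.    ,  1.41  , -1.5579]), 'tool_pos': array([0.4958, 0.1635, 0.3458]), 'force': array([-0.0267,  0.1797,  0.0121]), 'wrist_torque': array([ 0.0272, -0.0377, -0.0253]), 'opening': 0.0009065053883240549, 'gripper_force': 0.0}
```

View pics/i.png

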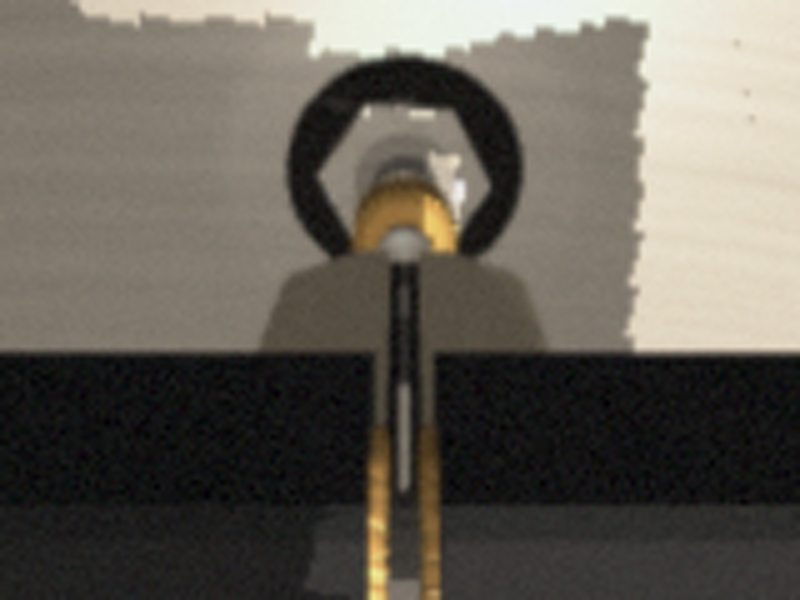

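The closed fingers are centred over the pin tip: the gap is at x=403 and the tip at (404,245). First I'll check the nut's upper face properly, using only a ring of points around the axis.

```bash
python3 - <<'E'
from h import *
for n in("w4","w5","w6","w7","w8"):
  q=load(n);X=cloud(q)
  k=(np.hypot(X[...,0]-.4958,X[...,1]-.163)<.0075)&(X[...,2]>.1345)
  P=X[k]; zt=np.median(P[:,2]); P=P[P[:,2]>zt-.0008]; c=(P[:,:2].max(0)+P[:,:2].min(0))/2
  r=np.hypot(X[...,0]-c[0],X[...,1]-c[1]); out=[]
  for lo,hi in((.0045,.0055),(.0055,.0065),(.0065,.0075),(.0075,.009)):
    z=X[(r>lo)&(r<hi)&(X[...,2]>.112)&(X[...,2]<.1345)][:,2]; out.append((len(z),np.percentile(z,[25,50,75]).round(4).tolist() if len(z) else 0))
  print(n,c.round(4),zt.round(4),out)
E
```

```text
w4 [0.4958 0.1622] 0.1363 [(46, [0.1224, 0.1229, 0.1232]), (50, [0.1223, 0.1227, 0.1232]), (82, [0.1204, 0.1215, 0.1222]), (55, [0.1162, 0.1185, 0.1213])]
w5 [0.496  0.1627] 0.1362 [(41, [0.1222, 0.1227, 0.1232]), (52, [0.1223, 0.1227, 0.1231]), (97, [0.1188, 0.1215, 0.1223]), (40, [0.1169, 0.1194, 0.1209])]
w6 [0.4958 0.1622] 0.1362 [(58, [0.1223, 0.1228, 0.1231]), (70, [0.1225, 0.1228, 0.1232]), (125, [0.1187, 0.1215, 0.1223]), (66, [0.1174, 0.12, 0.1214])]
w7 [0.4953 0.1621] 0.1364 [(57, [0.1309, 0.1314, 0.1318]), (66, [0.1309, 0.1314, 0.1317]), (118, [0.1274, 0.1302, 0.1311]), (53, [0.1268, 0.1292, 0.1299])]
w8 [0.4954 0.1624] 0.1364 [(52, [0.1303, 0.1308, 0.131]), (62, [0.1303, 0.1308, 0.1313]), (111, [0.1277, 0.1296, 0.1302]), (58, [0.1248, 0.1278, 0.1294])]
```

The gap from tip to nut is still about 5.6 mm against the 4.5 expected, so the last slip let the nut spring back about 0.3–0.5 rad. I'll regrip lightly and turn in small settled steps, then release as soon as the stop is felt.

Request:
drive_tool --moves '[30,0,0,0,0,0,0,30,0,0,0,0,0,0,30,0,0,0,0,0,0,30,0,0,10,0,0,0,30,0,0,10,0,0,0,30,0,0,10,0,0,0,24,0,0,7,0,0,0,20,0,0,4,0,0,0]' --grip_force 16

```text
t: 18.8
tool_pos: [0.4954, 0.1634, 0.3035]
orientation: [0.325, -3.123, 0.0]
force: [-0.2, 0.2, 0.1]
opening: 0.0216
gripper_force: 0.0
```

Request:
drive_tool --moves '[18,0,0,0,0,0,0,18,0,0,0,0,0,0,13,0,0,0,0,0,0,13,0,0,0,0,0,0,13,0,0,0,0,0,0,13,0,0,0,0,0,0]'

```text
t: 19.4
tool_pos: [0.496, 0.1636, 0.3054]
orientation: [-0.325, 3.124, 0.0]
force: [0.1, -0.7, 1.0]
opening: 0.0146
gripper_force: 16.0
```

```bash
python3 st.py
```

```text
{'t': 19.4, 'q': array([ 0.2203, -0.0098,  1.8188, -0.    ,  1.3319, -1.5579]), 'tool_pos': array([0.496 , 0.1636, 0.3054]), 'force': array([ 0.1167, -0.6514,  0.9774]), 'wrist_torque': array([ 0.0648, -0.0493,  0.0224]), 'opening': 0.014599081825716748, 'gripper_force': 16.000235080718994}
```

Request:
drive_tool --moves '[13,0,0,-0.2,0,0,-4,13,0,0,-0.1,0,0,-4,13,0,0,0,0,0,0]'

```text
t: 19.7
tool_pos: [0.496, 0.1636, 0.3057]
orientation: [-0.544, 3.093, 0.0]
force: [1.2, 1.1, 1.2]
opening: 0.0146
gripper_force: 16.0
```

```bash
python3 st.py
```

```text
{'t': 19.7, 'q': array([ 2.2030e-01, -1.0100e-02,  1.8185e+00,  2.0000e-04,  1.3325e+00,
       -1.6986e+00]), 'tool_pos': array([0.496 , 0.1636, 0.3057]), 'force': array([1.1731, 1.1288, 1.2487]), 'wrist_torque': array([ 0.1488, -0.0256, -0.0883]), 'opening': 0.014592324783744583, 'gripper_force': 15.999298989772797}
```

Request:
drive_tool --moves '[13,0,0,-0.2,0,0,-4,13,0,0,0,0,0,0]'

```text
t: 19.9
tool_pos: [0.496, 0.1636, 0.3058]
orientation: [-0.649, 3.073, 0.0]
force: [0.6, 0.8, 1.3]
opening: 0.0143
gripper_force: 16.0
```

```bash
python3 st.py
```

```text
{'t': 19.9, 'q': array([ 2.2040e-01, -1.0200e-02,  1.8184e+00,  1.0000e-04,  1.3329e+00,
       -1.7666e+00]), 'tool_pos': array([0.496 , 0.1636, 0.3058]), 'force': array([0.6299, 0.811 , 1.3128]), 'wrist_torque': array([ 0.1051, -0.0288, -0.0184]), 'opening': 0.014320072837151514, 'gripper_force': 15.999413430690765}
```

Request:
drive_tool --moves '[13,0,0,-0.1,0,0,-4,13,0,0,0,0,0,0]'

```text
t: 20.1
tool_pos: [0.4959, 0.1636, 0.3059]
orientation: [-0.754, 3.049, 0.0]
force: [0.3, 0.2, 1.1]
opening: 0.0144
gripper_force: 16.0
```

```bash
python3 st.py
```

```text
{'t': 20.1, 'q': array([ 2.2040e-01, -1.0300e-02,  1.8184e+00,  1.0000e-04,  1.3330e+00,
       -1.8355e+00]), 'tool_pos': array([0.4959, 0.1636, 0.3059]), 'force': array([0.3204, 0.1835, 1.1291]), 'wrist_torque': array([ 0.2228,  0.0217, -0.046 ]), 'opening': 0.014429501038186797, 'gripper_force': 15.999478697776794}
```

Request:
drive_tool --moves '[13,0,0,-0.2,0,0,-4,13,0,0,0,0,0,0]'

```text
t: 20.3
tool_pos: [0.4959, 0.1636, 0.306]
orientation: [-0.859, 3.021, 0.0]
force: [0.5, 0.9, 1.8]
opening: 0.0148
gripper_force: 16.0
```

```bash
python3 st.py
```

```text
{'t': 20.3, 'q': array([ 2.2040e-01, -1.0400e-02,  1.8183e+00,  1.0000e-04,  1.3334e+00,
       -1.9047e+00]), 'tool_pos': array([0.4959, 0.1636, 0.306 ]), 'force': array([0.4784, 0.8949, 1.8414]), 'wrist_torque': array([ 0.2037, -0.0178, -0.0538]), 'opening': 0.014849330348553683, 'gripper_force': 15.999460816383362}
```

Request:
drive_tool --moves '[13,0,0,-0.2,0,0,-4,13,0,0,0,0,0,0]'

```text
t: 20.5
tool_pos: [0.4959, 0.1636, 0.3061]
orientation: [-0.964, 2.99, 0.0]
force: [0.1, -0.2, 2.1]
opening: 0.0142
gripper_force: 16.0
```

```bash
python3 st.py
```

```text
{'t': 20.5, 'q': array([ 2.2040e-01, -1.0500e-02,  1.8181e+00,  1.0000e-04,  1.3338e+00,
       -1.9742e+00]), 'tool_pos': array([0.4959, 0.1636, 0.3061]), 'force': array([ 0.1115, -0.2473,  2.0982]), 'wrist_torque': array([ 0.2671, -0.0764, -0.1091]), 'opening': 0.014152615838377205, 'gripper_force': 15.999552011489868}
```

Request:
drive_tool --moves '[13,0,0,-0.2,0,0,-4,13,0,0,0,0,0,0]'

```text
t: 20.7
tool_pos: [0.4959, 0.1636, 0.3063]
orientation: [-1.067, 2.955, 0.0]
force: [0.5, 0.1, 1.3]
opening: 0.0144
gripper_force: 16.0
```

```bash
python3 st.py
```

```text
{'t': 20.7, 'q': array([ 2.2040e-01, -1.0700e-02,  1.8180e+00,  1.0000e-04,  1.3342e+00,
       -2.0437e+00]), 'tool_pos': array([0.4959, 0.1636, 0.3063]), 'force': array([0.516 , 0.1322, 1.3486]), 'wrist_torque': array([0.2889, 0.0218, 0.0087]), 'opening': 0.014372171119366063, 'gripper_force': 15.999324917793274}
```

Request:
drive_tool --moves '[13,0,0,-0.1,0,0,-4,13,0,0,0,0,0,0]'

```text
t: 20.9
tool_pos: [0.4959, 0.1636, 0.3064]
orientation: [-1.169, 2.916, 0.0]
force: [1.1, 1.0, 2.6]
opening: 0.0145
gripper_force: 16.0
```

```bash
for i in 1; do python3 st.py; done
```

```text
{'t': 20.9, 'q': array([ 2.2030e-01, -1.0800e-02,  1.8179e+00,  1.0000e-04,  1.3344e+00,
       -2.1133e+00]), 'tool_pos': array([0.4959, 0.1636, 0.3064]), 'force': array([1.0943, 1.0059, 2.642 ]), 'wrist_torque': array([ 0.2644, -0.0302, -0.118 ]), 'opening': 0.014523627859244312, 'gripper_force': 15.9993115067482}
```

Request:
drive_tool --moves '[13,0,0,-0.1,0,0,-4,13,0,0,0,0,0,0]'

```text
t: 21.1
tool_pos: [0.4958, 0.1635, 0.3063]
orientation: [1.271, -2.873, 0.0]
force: [-0.3, 0.3, 1.8]
opening: 0.0139
gripper_force: 16.0
```

```bash
python3 st.py; cat > gap.py <<'E'
from h import *
import sys
from plant import robot
for n in sys.argv[1:]:
  c=robot.read_camera("wrist"); np.savez(f"pics/{n}.npz",**c); X=cloud(c)
  k=(np.hypot(X[...,0]-.4958,X[...,1]-.163)<.0075)&(X[...,2]>.1345)&(X[...,2]<.14)
  P=X[k]; zt=np.median(P[:,2]); P=P[P[:,2]>zt-.0008]; q=(P[:,:2].max(0)+P[:,:2].min(0))/2
  r=np.hypot(X[...,0]-q[0],X[...,1]-q[1]); z=X[(r>.0045)&(r<.0065)&(X[...,2]>.112)&(X[...,2]<.1345)][:,2]
  print(n,q.round(4),len(P),zt.round(4),len(z),np.percentile(z,[25,50,75]).round(4),"gap mm",((zt-np.median(z))*1e3).round(2))
E
python3 gap.py w10
```

```text
{'t': 21.1, 'q': array([ 2.2030e-01, -1.0800e-02,  1.8180e+00, -2.0000e-04,  1.3346e+00,
       -2.1832e+00]), 'tool_pos': array([0.4958, 0.1635, 0.3063]), 'force': array([-0.2946,  0.2849,  1.8053]), 'wrist_torque': array([ 0.2171, -0.0924,  0.0029]), 'opening': 0.013941029174391186, 'gripper_force': 15.999334752559662}
w10 [0.4942 0.1635] 135 0.1365 132 [0.1302 0.1313 0.1318] gap mm 5.24
```

Request:
drive_tool --moves '[30,0,0,0,0,0,0,30,0,0,0,0,0,0,30,0,0,-6,0,0,0,30,0,0,-8,0,0,0,30,0,0,-8,0,0,0,30,0,0,-5,0,0,0,30,0,0,0,0,0,0,30,0,0,0,0,0,0]'

```text
t: 21.95
tool_pos: [0.4959, 0.1635, 0.3337]
orientation: [-1.275, 2.871, -0.0]
force: [-0.4, -0.5, -0.3]
opening: 0.0302
gripper_force: 0.0
```

```bash
python3 st.py;python3 gap.py w11 w12
```

```text
{'t': 21.95, 'q': array([ 0.2203, -0.0357,  1.7908, -0.    ,  1.386 , -2.1861]), 'tool_pos': array([0.4959, 0.1635, 0.3337]), 'force': array([-0.3849, -0.4872, -0.293 ]), 'wrist_torque': array([ 0.0093,  0.0269, -0.0176]), 'opening': 0.03020430891021161, 'gripper_force': 0.0}
w11 [0.4954 0.1621] 98 0.1364 128 [0.1313 0.1318 0.1323] gap mm 4.59
w12 [0.4952 0.1622] 95 0.1364 126 [0.1315 0.1318 0.1322] gap mm 4.57
```

The gap is now 4.58 mm (4.5 is the fully unscrewed value), so the nut is at its stop. Next I'll close the fingers and come down on the pin.

Request:
drive_tool --moves '[0,0,0,0,0,0,0,0,0,0,0,0,0,0,0,0,0,0,0,0,0,0,0,0,0,0,0,0,0,0,0,4,0,0,0,0,0,0,3,0,0,0,0,0,0,1,0,0,0,0,0,0,0,0,0,0]' --grip_force 10

```text
t: 22.85
tool_pos: [0.4957, 0.1635, 0.325]
orientation: [1.275, -2.871, -0.0]
force: [0.2, 0.2, -0.1]
opening: 0.0007
gripper_force: 0.0
```

Request:
drive_tool --moves '[0,0,0,0.5,0,0,0,0,0,0,0.5,0,0,0,0,0,0,0,0,0,0]'

```text
t: 23.15
tool_pos: [0.4959, 0.1635, 0.3245]
orientation: [-1.275, 2.871, -0.0]
force: [0.6, 0.3, 0.0]
opening: 0.0007
gripper_force: 0.0
```

Request:
drive_tool --moves '[0,0,0,0.5,0,0,0,0,0,0,0.5,0,0,0,0,0,0,0,0,0,0]'

```text
t: 23.45
tool_pos: [0.4959, 0.1635, 0.3235]
orientation: [-1.275, 2.871, -0.0]
force: [0.8, 0.5, 0.8]
opening: 0.0003
gripper_force: 0.0
```

Request:
drive_tool --moves '[0,0,0,0.5,0,0,0,0,0,0,0.5,0,0,0,0,0,0,0,0,0,0]'

```text
t: 23.75
tool_pos: [0.4959, 0.1635, 0.3226]
orientation: [-1.275, 2.871, -0.0]
force: [-0.8, 0.4, 1.7]
opening: 0.0005
gripper_force: 1.0
```

Request:
drive_tool --moves '[0,0,0,0.5,0,0,0,0,0,0,0.5,0,0,0,0,0,0,0,0,0,0]'

```text
t: 24.05
tool_pos: [0.4959, 0.1635, 0.3214]
orientation: [-1.275, 2.871, -0.0]
force: [-0.0, -1.0, 2.1]
opening: 0.0004
gripper_force: 1.0
```

Request:
drive_tool --moves '[0,0,0,0.4,0,0,0,0,0,0,0.4,0,0,0,0,0,0,0,0,0,0]'

```text
t: 24.35
tool_pos: [0.4959, 0.1635, 0.3206]
orientation: [-1.275, 2.871, 0.0]
force: [0.6, 0.1, 2.2]
opening: 0.0004
gripper_force: 1.1
```

Request:
drive_tool --moves '[0,0,0,0.4,0,0,0,0,0,0,0,0,0,0]'

```text
t: 24.55
tool_pos: [0.4959, 0.1635, 0.3202]
orientation: [-1.275, 2.871, 0.0]
force: [-0.5, 0.7, 2.8]
opening: 0.0008
gripper_force: 1.1
```

Request:
drive_tool --moves '[0,0,0,0.4,0,0,0,0,0,0,0,0,0,0]'

```text
t: 24.75
tool_pos: [0.4959, 0.1635, 0.3198]
orientation: [-1.275, 2.871, 0.0]
force: [-0.2, 0.3, 2.3]
opening: 0.0004
gripper_force: 1.2
```

Request:
drive_tool --moves '[0,0,0,0.4,0,0,0,0,0,0,0,0,0,0]'

```text
t: 24.95
tool_pos: [0.4958, 0.1635, 0.3194]
orientation: [1.275, -2.871, -0.0]
force: [0.6, -0.2, 3.5]
opening: 0.0007
gripper_force: 1.2
```

Request:
drive_tool --moves '[0,0,0,0.4,0,0,0,0,0,0,0,0,0,0]'

```text
t: 25.15
tool_pos: [0.4958, 0.1635, 0.319]
orientation: [1.275, -2.871, -0.0]
force: [0.8, -0.9, 1.7]
opening: 0.0004
gripper_force: 1.2
```

Request:
drive_tool --moves '[0,0,0,0.4,0,0,0,0,0,0,0,0,0,0]'

```text
t: 25.35
tool_pos: [0.4959, 0.1635, 0.3186]
orientation: [1.275, -2.871, 0.0]
force: [0.1, 0.1, 2.6]
opening: 0.0005
gripper_force: 1.3
```

Request:
drive_tool --moves '[0,0,0,0.4,0,0,0,0,0,0,0,0,0,0]'

```text
t: 25.55
tool_pos: [0.4958, 0.1635, 0.3182]
orientation: [1.275, -2.871, 0.0]
force: [-0.1, -0.0, 2.6]
opening: 0.0004
gripper_force: 1.3
```

Request:
drive_tool --moves '[0,0,0,0.4,0,0,0,0,0,0,0,0,0,0]'

```text
t: 25.75
tool_pos: [0.4958, 0.1635, 0.3178]
orientation: [1.275, -2.871, 0.0]
force: [0.4, -0.8, 2.3]
opening: 0.0005
gripper_force: 1.4
```

Request:
drive_tool --moves '[0,0,0,0.4,0,0,0,0,0,0,0,0,0,0]'

```text
t: 25.95
tool_pos: [0.4959, 0.1635, 0.3174]
orientation: [-1.275, 2.871, -0.0]
force: [-0.5, 0.5, 2.1]
opening: 0.0005
gripper_force: 1.4
```

Request:
drive_tool --moves '[0,0,0,0.4,0,0,0,0,0,0,0,0,0,0]'

```text
t: 26.15
tool_pos: [0.4959, 0.1635, 0.3172]
orientation: [-1.275, 2.871, -0.0]
force: [0.5, -0.5, 3.7]
opening: 0.0004
gripper_force: 1.8
```

Request:
drive_tool --moves '[0,0,0,0.3,0,0,0,0,0,0,0,0,0,0]'

```text
t: 26.35
tool_pos: [0.496, 0.1636, 0.3171]
orientation: [-1.275, 2.871, -0.0]
force: [-0.5, -0.7, 5.4]
opening: 0.0003
gripper_force: 2.5
```

```bash
python3 st.py
```

```text
{'t': 26.35, 'q': array([ 0.2204, -0.021 ,  1.8076,  0.    ,  1.3544, -2.1862]), 'tool_pos': array([0.496 , 0.1636, 0.3171]), 'force': array([-0.4746, -0.6625,  5.4269]), 'wrist_torque': array([0.0379, 0.0857, 0.0042]), 'opening': 0.0003178216888949735, 'gripper_force': 2.5164596177637577}
```

Request:
drive_tool --moves '[0,0,0,0.2,0,0,0,0,0,0,0,0,0,0,0,0,0,0,0,0,0]'

```text
t: 26.65
tool_pos: [0.496, 0.1635, 0.317]
orientation: [-1.274, 2.871, -0.0]
force: [-1.3, -0.3, 6.3]
opening: 0.0005
gripper_force: 2.9
```

Request:
drive_tool --moves '[0,0,0,0,0,0,0,0,0,0,0,0,0,0,0,0,0,0,0,0,0,0,0,0,0,0,0,0]'

```text
t: 27.05
tool_pos: [0.496, 0.1636, 0.317]
orientation: [-1.275, 2.871, -0.0]
force: [0.5, -0.8, 5.3]
opening: 0.0004
gripper_force: 2.9
```

Request:
drive_tool --moves '[0,0,0,0,0,0,0,0,0,0,0,0,0,0,0,0,0,0,0,0,0,0,0,0,0,0,0,0,0,0,0,0,0,0,0,0,0,0,0,0,0,0,0,0,0,0,0,0,0,0,0,0,0,0,0,0]'

```text
t: 27.85
tool_pos: [0.496, 0.1636, 0.317]
orientation: [-1.275, 2.871, -0.0]
force: [-0.6, 0.3, 5.5]
opening: 0.0005
gripper_force: 2.9
```

Request:
drive_tool --moves '[0,0,0,0,0,0,0,0,0,0,0,0,0,0,0,0,0,0,0,0,0,0,0,0,0,0,0,0,0,0,0,0,0,0,0,0,0,0,0,0,0,0,0,0,0,0,0,0,0,0,0,0,0,0,0,0]'

```text
t: 28.65
tool_pos: [0.496, 0.1636, 0.317]
orientation: [-1.275, 2.871, -0.0]
force: [-0.4, 0.1, 6.2]
opening: 0.0005
gripper_force: 2.9
```

Request:
drive_tool --moves '[0,0,0,0,0,0,0,0,0,0,0,0,0,0,0,0,0,0,0,0,0,0,0,0,0,0,0,0,0,0,0,0,0,0,0,0,0,0,0,0,0,0,0,0,0,0,0,0,0,0,0,0,0,0,0,0]'

```text
t: 29.45
tool_pos: [0.496, 0.1635, 0.317]
orientation: [-1.275, 2.871, -0.0]
force: [0.5, 0.2, 5.6]
opening: 0.0004
gripper_force: 2.9
```

Request:
drive_tool --moves '[0,0,0,-1,0,0,0,0,0,0,-2,0,0,0,0,0,0,-3,0,0,0,0,0,0,-5,0,0,0,0,0,0,-8,0,0,0,0,0,0,-10,0,0,0,0,0,0,-5,0,0,0,0,0,0,0,0,0,0]'

```text
t: 30.25
tool_pos: [0.4962, 0.1636, 0.352]
orientation: [-1.274, 2.869, -0.001]
force: [0.5, 0.1, -0.9]
opening: 0.0003
gripper_force: 0.0
```

Request:
drive_tool --moves '[30,0,0,0,0,0,0,30,0,0,0,0,0,0,30,0,0,0,0,0,0,30,0,0,0,0,0,0]'

```text
t: 30.65
tool_pos: [0.4957, 0.1635, 0.3502]
orientation: [1.275, -2.871, -0.0]
force: [-0.1, 0.6, 0.1]
opening: 0.0274
gripper_force: 0.0
```

```bash
python3 st.py;python3 gap.py w13 w14; python3 - <<'E'
from h import *
from plant import robot
a=load("w14")["color"][:,:,::-1]; b=robot.read_camera("top")["color"][:,:,::-1]
cv2.imwrite("pics/j.png",cv2.resize(np.hstack([a,b]),(800,300),interpolation=cv2.INTER_AREA))
E
```

```text
{'t': 30.65, 'q': array([ 0.2203, -0.0486,  1.7724, -0.    ,  1.4184, -2.1862]), 'tool_pos': array([0.4957, 0.1635, 0.3502]), 'force': array([-0.0845,  0.5535,  0.0668]), 'wrist_torque': array([0.0553, 0.0184, 0.0297]), 'opening': 0.027448586956288053, 'gripper_force': 0.0}
w13 [0.4951 0.1624] 73 0.1363 103 [0.1311 0.1318 0.1321] gap mm 4.5
w14 [0.495  0.1622] 74 0.1364 108 [0.1313 0.1319 0.1322] gap mm 4.59
```

View pics/j.png

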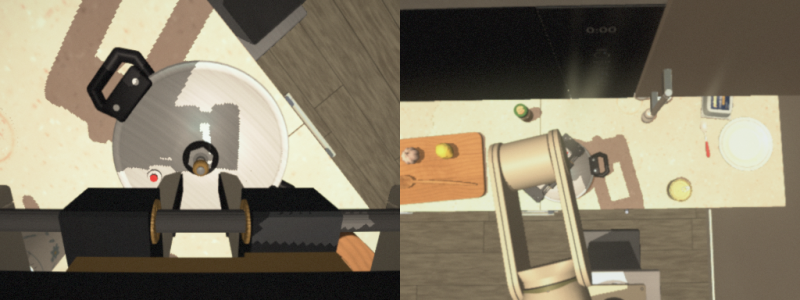

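The pin is back up (top at 0.1364), the nut is at its stop, and the jar (522,112), shaker (650,115) and tin (680,188) have not moved. The gripper is 28 mm clear, so I'm handing in.

```bash
python3 -c "
from plant import robot
print(robot.close_job())"
```

```text
the job is handed in; nothing more can be done
None
```

The job is handed in: the lock nut is unscrewed to its stop, the pin was held on its seat at about 6 N for roughly 3 s and sprang back up, and nothing around the pan moved. The nut took three grips because it slipped on the stop, and its final position (4.5–4.6 mm below the pin top) comes from camera depth.

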